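Fold away the bench magnifier

TASK

Fold the bench magnifier away without disturbing the mug: first swing the outer link (the one with the lens) at the elbow until it lies fully back over the inner link, with the inner link still swung out, so that the lens will clear the mug. Then swing the folded pair by the elbow until the inner link lies fully home over the bar of the foot, with the outer link still folded on it.

Things in the scene. Friction and masses are not known exactly. Their poses are not given: they have to be found in the camera images.
- magnifier: Bench magnifier with a two-link folding arm, screwed to the desk. Its foot is a dark steel bar 56 mm wide and 12 mm high with a column 26 mm thick at one end. Origin: on the desk, on the axis of the column, which is the pivot of the inner link; x runs along the foot's bar, which reaches 188 mm from the origin; y is level, on the side to which the arm swings out; z is up. A steel stop post 68 mm high stands beside the bar at x = 120, y = -15 mm.
- inner_link (a joint): Angle of the inner link (aluminium bar 20 mm wide, 160 mm from column axis to elbow axis, 55 to 65 mm above the desk) about the vertical axis of the column: 0 = home, lying over the foot's bar against the stop; growing values swing it counter-clockwise seen from above, at most 2.6 rad. Stiff: it stays where it is left, and takes about 2 N at the elbow to move.
- outer_link (a joint): Angle of the outer link (carries a round lens in a black rim, 74 mm across, 85 mm from the elbow; 69 to 77 mm above the desk, so it passes over the inner link and the foot) about the vertical axis of the elbow: 0 = folded back over the inner link, its free end near the column; growing values open it clockwise seen from above, at most 2.6 rad (3.14 would be straight). Stays where it is left, takes about 0.5 N at its grip to move.
- elbow_grip (a point): Middle of the upright black grip on the elbow (the thicker one: 22 mm in diameter, from 80 to 125 mm above the desk; this point lies at 106 mm), on the elbow axis, 160 mm from the column axis. Its sleeve turns freely, so it can be held with a fixed gripper while the link swings. Moving it swings the inner link.
- lens_grip (a point): Middle of the upright black grip at the free end of the outer link, beyond the lens (the thinner one: 16 mm in diameter, from 80 to 125 mm above the desk; this point lies at 106 mm), 140 mm from the elbow axis. Its sleeve turns freely. Moving it swings the outer link about the elbow.
- mug: White mug with a band and one handle, 83 mm in diameter, 96 mm high, standing loose on the desk beside the magnifier within reach of the unfolded lens; the handle (35 mm long) points away from the magnifier. Origin: at desk height, 17 mm from the axis of the cup towards the handle; the handle points along -y. Must stay where it is.

How it is judged:
By the outcome, as a careful person would: the job done as asked, in the order asked, and still so for the second after the job is handed in, with the robot touching nothing.
It also fails if it takes over 64 s, if anything falls off the work surface, if the arm or the gripper's body presses on something with over 40 N, if the wrist force passes 120 N, or if a joint passes its speed limit or range.

ROBOT

A 7-joint arm with a two-finger parallel gripper is mounted at the origin on a cart in front of the work surface, level with it; the furniture and walls round the work are solid. World frame = base frame: x ahead of the robot, y to its left, z up, the work surface at z = 0. Lengths are in m, angles in rad, forces in N, time in s.
With the tool pointing down it reaches from about 0.4 to 0.875 m from the base axis. Payload 6.5 kg.
Tool frame: the origin (TCP) lies at the very end of the fingers, on their centre line; the grasp point (between the pads) lies 19 mm behind it; z points along the fingers, y is the line along which they close (so a half turn about z gives the same grasp; the last joint's range is limited). The gripper opens to 88 mm and grips with 3 to 60 N. Pads are 18 mm wide; open, the fingers measure 123 mm over their backs; the gripper's body (75 mm by 187 mm) begins 45 mm behind the grasp point.
Start: joints at [-1.395, 0.536, -0.004, 1.538, 0.003, 1.067, -0.071], TCP at [0.156, 0.631, 0.239] pointing down, gripper open.
Joint ranges: [-2.7, 2.7], [-0.37, 2.16], [-1.27, 1.26], [0.24, 2.4], [-1.31, 4.45], [0.19, 1.91], [-2.76, 2.76]. Speed limits (rad/s): [2.39, 2.39, 3.14, 3.14, 3.14, 3.14, 3.14].

INTERFACE

Orientations are given as [roll, pitch, yaw] about the fixed x, y, z axes, in that order (R = Rz(yaw) Ry(pitch) Rx(roll)).
In Python, from cell import ctrl, fingers, kin, sense, eyes, sign_off, models gives the robot as it stands. The module is installed in compiled form; this text tells all that it offers. Calls block until the motion is done:
- ctrl.move_pose(position, orientation): joint-space move of the TCP to a pose.
- ctrl.line_to(position, rotation=None, speed=0.15, guard=None): straight line of the TCP; rotation=None keeps the orientation; speed is the mean speed in m/s. With guard (N) it stops when the force on the tool has changed by that much, and returns True; else False.
- ctrl.move_j(angles): joint-space move.
- fingers.move_gripper(opening, grip_force=None): opening from 0.0 (shut) to 1.0 (fully open); grip_force is the grip in N (None keeps the last); returns when the fingers have stopped.
- ctrl.dwell(seconds).
- kin.solve_ik(position, orientation): joint angles nearest the present ones, or None.
- sense(): the state.
- eyes.grab_frame(name): name is "side" or "top" or "wrist"; returns a dict with "image" (384x512x3 uint8, red, green, blue), "fx", "fy", "cx", "cy" (pixels), "k1" (the pictures are not rectified: a ray, as slopes to the right and down, at radius r is drawn at 1 + k1 r^2 times it, then the intrinsics apply), "cam_to_world" (4x4, takes a point from camera to world coordinates); the wrist camera has in their place "mount" (4x4, takes a point from camera to tool coordinates, whose origin is the TCP and whose axes are the flange's). Camera axes: x right, y down, z forward; pixel columns grow to the right and rows downward; lengths in m; the calibration is good to about 2 mm. A picture is of the moment at which its call begins: read the wrist's pose just before it. There is no depth.
A pose or a line that the arm cannot do raises ctrl.MotionError and nothing moves.
- sign_off(): hands the job in; it is judged then, once.
Trained networks look in a picture, given as the dict that the camera call returned (one of the last four; its "shot" number tells which), for a name from the list of things; names that differ only in an ending like _2 or _b are one class to them, and where a whole thing is asked for, a point or a joint stands for the part that bears it (a point fixed in the world has none). Each returns a list of dicts, best first, with "p" (0 to 1); they miss things now and then, are a little off and sometimes report something else, mostly with a low value. They report only what shows in the picture. A call takes as long as a camera call.
- models.look_for(picture, thing): "location" ([x, y, z] in m, in world coordinates, good to about 4 mm: the middle of the surface that is visible of it).
- models.cut_out(picture, thing): "region" (384x512 bool, what is visible of it).
The state is a dict: "time": time; "joint_pos": joint angles; "dq": joint speeds; "joint_torque": joint torques, N m; "ee_pos": TCP position; "eef_rot": TCP orientation; "contact_force": force on the tool from outside, world axes, zero at the start; "moment": the same for the moment, N m; "gripper_width": opening from 0.0 (shut) to 1.0 (fully open); "grasp_force": force on a finger pad.
Only numpy, scipy, OpenCV 4.12 (cv2) and the standard library are available. Lean on these libraries where they do the work, as an engineer would, in place of code of your own. Each camera call takes 0.05 s, during which the arm holds its last target. There are 200 camera calls.

## Working session

There is one attempt and no reset: what is moved stays moved. The work goes in short steps, each a Python script; the robot and the scene stay as the last script left them, time stands still between calls to the robot, and variables do not carry over. Pictures are saved under pics/ and viewed, at most 10 in all, crops included, and the job is handed in when it is done.

```bash
mkdir -p pics; ls; python3 - <<'E'
from cell import ctrl, fingers, kin, sense, eyes, models
import cv2, numpy as np
s=sense(); print(s['time'],s['ee_pos'],s['eef_rot'])
ims=[]
for c in ['top','side']:
    f=eyes.grab_frame(c); ims.append(f['image'])
    print(c,np.round(f['cam_to_world'],3).tolist(),f['fx'],f['k1'])
    for n in ['magnifier','inner_link','outer_link','elbow_grip','lens_grip','mug']:
        print(n,[(round(d['p'],2),np.round(d['location'],3).tolist()) for d in models.look_for(f,n)[:2]])
im=np.vstack(ims); cv2.imwrite('pics/a.png',cv2.resize(cv2.cvtColor(np.hstack(ims),cv2.COLOR_RGB2BGR),(800,300)))
cv2.imwrite('pics/top.png',cv2.cvtColor(ims[0],cv2.COLOR_RGB2BGR))
cv2.imwrite('pics/side.png',cv2.cvtColor(ims[1],cv2.COLOR_RGB2BGR))
print(sense()['time'])
E
```

```text
pics
0.0 [0.15552339 0.630491   0.23785268] [-3.13987994e+00  1.41005152e-04  2.89984069e+00]
top [[-0.012, -0.998, 0.054, 0.493], [-1.0, 0.013, 0.017, 0.034], [-0.018, -0.054, -0.998, 0.954], [0.0, 0.0, 0.0, 1.0]] 450.47292047157464 -0.0036054169378278347
magnifier [(0.83, [0.625, -0.062, 0.064])]
inner_link [(0.61, [0.549, -0.203, 0.08]), (0.55, [0.445, 0.102, 0.022])]
outer_link [(0.94, [0.542, -0.234, 0.07])]
elbow_grip [(0.95, [0.556, -0.201, 0.076])]
lens_grip [(0.95, [0.542, -0.234, 0.074])]
mug [(0.8, [0.447, 0.105, 0.018])]
side [[-0.999, 0.022, -0.047, 0.595], [0.051, 0.481, -0.875, 0.812], [0.003, -0.877, -0.481, 0.5], [0.0, 0.0, 0.0, 1.0]] 455.2340666526847 -0.14893583950283185
magnifier [(0.96, [0.634, -0.037, 0.019])]
inner_link [(0.88, [0.559, -0.137, 0.075])]
outer_link [(0.56, [0.549, -0.238, 0.079])]
elbow_grip [(0.81, [0.556, -0.145, 0.073])]
lens_grip [(0.95, [0.55, -0.239, 0.078])]
mug [(0.58, [0.453, 0.13, 0.064])]
0.7
```

View pics/top.png

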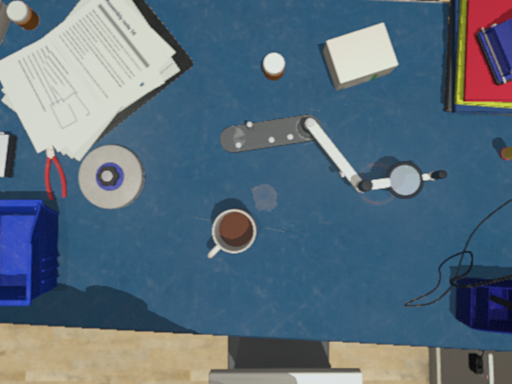

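View pics/side.png

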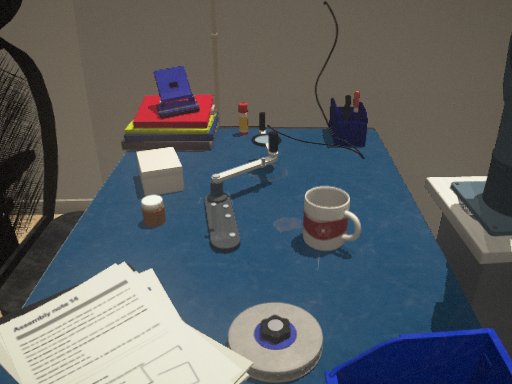

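The top view shows the column at about (309,125), foot bar end at (222,140), elbow grip at (365,185), lens at (405,180), lens grip at (440,175) and mug at (235,231). I'll zoom in to get these pixels more exactly.

```bash
python3 - <<'E'
import cv2
im=cv2.imread('pics/top.png')[100:250,210:460]
cv2.imwrite('pics/topz.png',cv2.resize(im,None,fx=3.2,fy=3.2,interpolation=cv2.INTER_CUBIC))
E
```

```text
(no output)
```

View pics/topz.png

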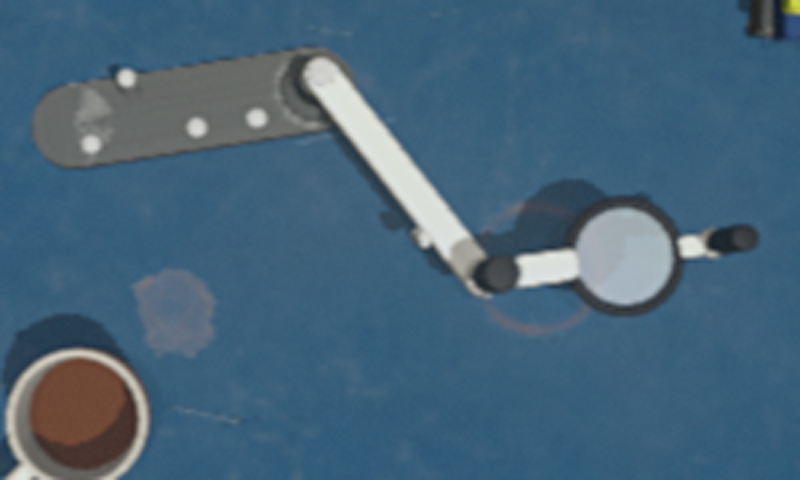

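In the zoomed picture, the column end is at (320,73), post top (127,78), elbow grip top (500,273), lens (625,256), lens grip top (743,237), bar tip (33,125) and mug rim centre (78,418). Next I'll fit the magnifier model to these points.

```bash
cat > h.py <<'E'
import numpy as np, cv2
from scipy.optimize import least_squares
from cell import ctrl, fingers, kin, sense, eyes, models
def proj(f,T,P):
    K=np.array([[f['fx'],0,f['cx']],[0,f['fy'],f['cy']],[0,0,1.]]); C=np.linalg.inv(T)
    return cv2.projectPoints(np.array(P,float).reshape(-1,1,3),cv2.Rodrigues(C[:3,:3])[0],C[:3,3],K,np.array([f['k1'],0,0,0]))[0].reshape(-1,2)
def e(a): return np.array([np.cos(a),np.sin(a)])
def geom(p):
    c=np.array(p[:2]); yaw,qi,qo=p[2:5]
    el=c+.16*e(yaw+qi); d=e(yaw+qi+np.pi-qo)   # outer opens clockwise
    return c,el,el+.085*d,el+.14*d
E
python3 - <<'E'
from h import *
f=eyes.grab_frame('top'); T=f['cam_to_world']
z=np.array([[320,73],[127,78],[33,125],[500,273],[625,256],[743,237],[78,418]])/3.2+[210,100]
def pts(p):
    c,el,le,lg=geom(p); x=e(p[2]); y=e(p[2]+np.pi/2)
    return [[*c,.065],[*(c+.12*x-.015*y),.068],[*(c+.188*x),.012],[*el,.125],[*le,.073],[*lg,.125],[p[5],p[6],.096]]
r=least_squares(lambda p:(proj(f,T,pts(p))-z).ravel(),[.63,-.07,1.4,2.3,2.3,.45,.1])
print(np.round(r.x,4),np.round(r.fun.reshape(-1,2),1).tolist()); print([np.round(g,4).tolist() for g in geom(r.x)])
print('mug dist',np.linalg.norm(r.x[5:]-r.x[:2]))
np.save('p.npy',r.x)
E
```

```text
[ 0.6566 -0.0565  1.6962  2.0828  2.07    0.4467  0.0946] [[0.5, -0.0], [-0.1, -0.9], [-0.7, 0.7], [0.7, 0.2], [-1.1, 0.1], [0.5, -0.1], [0.0, 0.0]]
[[0.6566, -0.0565], [0.5281, -0.1518], [0.5398, -0.2359], [0.5473, -0.2904]]
mug dist 0.2587228918788891
```

```bash
cat >> h.py <<'E'
def Tmat(pos,rpy):
    from scipy.spatial.transform import Rotation as R
    T=np.eye(4); T[:3,:3]=R.from_euler('xyz',rpy).as_matrix(); T[:3,3]=pos; return T
def wrist():
    s=sense(); f=eyes.grab_frame('wrist'); return f,Tmat(s['ee_pos'],s['eef_rot'])@np.array(f['mount'])
def wrap(a): return (a+np.pi)%(2*np.pi)-np.pi
E
python3 - <<'E'
from h import *
p=np.load('p.npy'); c,el,le,lg=geom(p)
a=p[2]+p[3]+np.pi-p[4]
for off in (0,np.pi):
  for nm,base,r,angs in (('out',el,.14,np.linspace(a,p[2]+p[3]+np.pi,5)),('in',c,.16,np.linspace(p[2]+p[3],p[2],5))):
    for t in angs:
        q=kin.solve_ik([*(base+r*e(t)),.087],[np.pi,0,wrap(t+off)]); print(nm,round(t,2),off>0,None if q is None else np.round(q,2))
fingers.move_gripper(.5)
for off in (0,np.pi):
  q=kin.solve_ik([*lg,.22],[np.pi,0,wrap(a+off)])
  if q is not None: print(off,np.round(q,2))
E
```

```text
out 4.85 False [-0.26  1.01  1.08  1.76 -1.03  1.06 -1.79]
out 5.37 False [-0.29  1.06  1.08  1.62 -1.03  1.12 -1.41]
out 5.89 False [-0.37  1.09  1.08  1.56 -1.03  1.15 -1.02]
out 6.4 False [-0.29  0.87  0.68  1.57 -0.64  0.93 -0.84]
out 6.92 False [-0.38  0.81  0.63  1.68 -0.6   0.86 -0.43]
in 3.78 False [ 0.02  0.59  0.23  1.92 -0.21  0.65  2.59]
in 3.26 False [-0.14  0.54  0.25  2.04 -0.23  0.59  1.96]
in 2.74 False [-0.32  0.55  0.28  2.02 -0.26  0.6   1.3 ]
in 2.22 False [-0.45  0.62  0.32  1.88 -0.3   0.68  0.7 ]
in 1.7 False [-0.56  0.76  0.48  1.67 -0.46  0.82  0.25]
out 4.85 True [ 0.02  0.75  0.57  1.75 -0.53  0.8   0.99]
out 5.37 True [-0.05  0.83  0.59  1.61 -0.56  0.88  1.42]
out 5.89 True [-0.03  0.81  0.41  1.54 -0.39  0.87  1.7 ]
out 6.4 True [-0.03  0.78  0.26  1.56 -0.24  0.84  2.  ]
out 6.92 True [-0.04  0.71  0.11  1.66 -0.11  0.78  2.33]
in 3.78 True [-0.41  0.76  0.84  1.94 -0.79  0.81 -0.05]
in 3.26 True [-0.46  0.63  0.68  2.05 -0.64  0.67 -0.81]
in 2.74 True [-0.87  0.87  1.09  2.05 -1.02  0.91 -1.16]
in 2.22 True [-0.93  0.94  1.08  1.91 -1.02  0.99 -1.85]
in 1.7 True [-0.88  1.04  1.08  1.69 -1.03  1.09 -2.48]
0 [-0.27  0.76  1.09  1.68 -0.73  1.16 -1.99]
3.141592653589793 [-0.06  0.59  0.69  1.67 -0.42  1.04  0.91]
```

```bash
python3 - <<'E'
from h import *
p=np.load('p.npy'); c,el,le,lg=geom(p); a=p[2]+p[3]+np.pi-p[4]
ctrl.move_pose([*lg,.24],[np.pi,0,wrap(a)])
f,T=wrist(); im=cv2.cvtColor(f['image'],cv2.COLOR_RGB2BGR).copy()
for P in ([*lg,.125],[*lg,.08],[*le,.073],[*el,.125]):
    u=proj(f,T,P)[0]; print(P,u); 
    if 0<=u[0]<512 and 0<=u[1]<384: cv2.circle(im,tuple(int(v) for v in u),3,(0,0,255),1)
cv2.imwrite('pics/w1.png',im)
for n in ('lens_grip','outer_link'): print([(d['p'],np.round(d['location'],3)) for d in models.look_for(f,n)[:2]])
s=sense(); print(s['time'],s['ee_pos'])
E
```

```text
[np.float64(0.5473332396137883), np.float64(-0.2904240084200489), 0.125] [250.89694204 186.99336219]
[np.float64(0.5473332396137883), np.float64(-0.2904240084200489), 0.08] [250.79719077 174.41042048]
[np.float64(0.5397588393929641), np.float64(-0.23594806454300554), 0.073] [250.65313073 219.03925388]
[np.float64(0.5280529481425994), np.float64(-0.15175796946030215), 0.125] [250.52350103 310.93366735]
[(0.79, array([ 0.548, -0.234,  0.075]))]
[(0.57, array([ 0.543, -0.232,  0.074]))]
5.175 [ 0.54756474 -0.29002165  0.2399332 ]
```

View pics/w1.png

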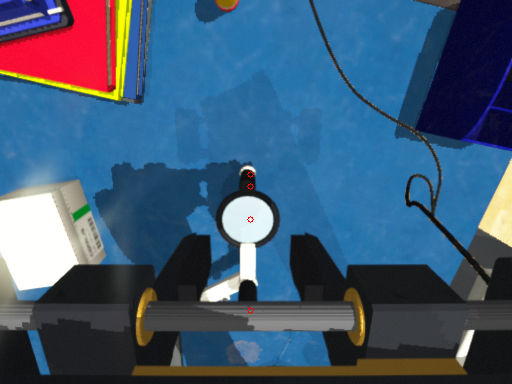

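The projected lens and grip points land on the real ones within about 2 px. Next I'll descend, grip lightly and swing the outer link.

```bash
cat >> h.py <<'E'
def swing(base,r,angs,off,speed,guard=None):
    for t in angs:
        hit=ctrl.line_to([*(base+r*e(t)),.087],[np.pi,0,wrap(t+off)],speed=speed,guard=guard)
        s=sense(); d=np.array(s['ee_pos'][:2])-base
        print(round(t,2),hit,'r',round(np.hypot(*d),4),'ang',round(np.arctan2(d[1],d[0])%(2*np.pi),3),'F',np.round(s['contact_force'],1),round(s['grasp_force'],1),round(s['time'],1))
        if hit: break
E
python3 - <<'E'
from h import *
p=np.load('p.npy'); c,el,le,lg=geom(p); a=p[2]+p[3]+np.pi-p[4]; b=p[2]+p[3]+np.pi
ctrl.line_to([*lg,.087],speed=.12,guard=8)
fingers.move_gripper(0,6); s=sense(); print(s['gripper_width']*88,s['grasp_force'],s['ee_pos'])
swing(el,.14,np.linspace(a,b-.12,9)[1:],0,.12,15)
E
```

```text
15.766585802456381 6.000054166652262 [ 0.54752417 -0.29048841  0.08715939]
5.09 False r 0.1403 ang 5.092 F [ 0.4 -2.   2.4] 6.0 7.6
5.34 False r 0.1399 ang 5.332 F [ 1.1 -0.2  2.6] 6.0 8.0
5.58 False r 0.1398 ang 5.574 F [ 0.6 -1.3  3.1] 6.0 8.4
5.83 False r 0.1395 ang 5.819 F [ 0.3 -0.2  2.9] 6.0 8.9
6.07 False r 0.1393 ang 6.065 F [1.  0.6 4.2] 6.0 9.3
6.31 False r 0.1393 ang 0.028 F [0.7 0.1 4.2] 6.0 9.7
6.56 False r 0.1396 ang 0.273 F [0.3 0.2 3.8] 6.0 10.2
6.8 False r 0.1411 ang 0.516 F [5.8 2.7 0.6] 6.0 10.6
```

```bash
python3 - <<'E'
from h import *
p=np.load('p.npy'); c,el,le,lg=geom(p); b=p[2]+p[3]+np.pi
print(sense()['gripper_width']*88)
for t in np.arange(b-.09,b+.1,.03):
    swing(el,.14,[t],0,.03,7)
    F=sense()['contact_force'][:2]@e(t+np.pi/2); print('tan',round(F,1), round(t-b,3))
    if F<-6: break
E
```

```text
15.416674855439554
6.83 False r 0.1413 ang 0.54 F [6.2 2.6 1.1] 6.0 10.9
tan -1.0 -0.09
6.86 False r 0.1414 ang 0.57 F [6.7 2.4 0.5] 6.0 11.2
tan -1.7 -0.06
6.89 False r 0.1415 ang 0.6 F [6.7 4.1 0.5] 6.0 11.5
tan -0.5 -0.03
6.92 False r 0.1417 ang 0.631 F [ 6.2  3.7 -0.2] 6.0 11.8
tan -0.7 0.0
6.95 False r 0.1416 ang 0.661 F [6.  4.  0.4] 6.0 12.1
tan -0.6 0.03
6.98 True r 0.1395 ang 0.661 F [ 2.8 -3.8 -0. ] 6.0 12.3
tan -4.7 0.06
7.01 True r 0.1391 ang 0.66 F [ 2.4 -1.4 -0.1] 6.0 12.5
tan -2.7 0.09
```

```bash
python3 - <<'E'
from h import *
p=np.load('p.npy'); c,el,le,lg=geom(p)
fingers.move_gripper(.5)
q=sense()['ee_pos']; ctrl.line_to([q[0],q[1],.22],speed=.15)
t=p[2]+p[3]; ctrl.move_pose([*el,.24],[np.pi,0,wrap(t)]); print(np.round(sense()['joint_pos'],2))
f,T=wrist(); w=cv2.cvtColor(f['image'],cv2.COLOR_RGB2BGR).copy()
p2=p.copy(); p2[4]=0; c,el,le,lg=geom(p2)
for P in ([*lg,.125],[*lg,.08],[*le,.073],[*el,.125],[*c,.065]):
    u=proj(f,T,P)[0]; print(u); 
    if 0<=u[0]<512 and 0<=u[1]<384: cv2.circle(w,tuple(int(v) for v in u),3,(0,0,255),1)
s=eyes.grab_frame('side')['image'][100:300,120:400]
cv2.imwrite('pics/w2.png',np.hstack([w,cv2.resize(cv2.cvtColor(s,cv2.COLOR_RGB2BGR),(288,206)) if 0 else cv2.copyMakeBorder(cv2.cvtColor(s,cv2.COLOR_RGB2BGR),0,184,0,0,cv2.BORDER_CONSTANT)]))
print(sense()['time'])
E
```

```text
[ 0.31  0.37 -0.14  1.8   0.06  0.98  2.35]
[250.34471714 311.09939407]
[250.30088345 285.47741226]
[250.31239727 242.50536003]
[250.40948457 187.19484754]
[250.28275023 291.45669068]
16.675
```

View pics/w2.png

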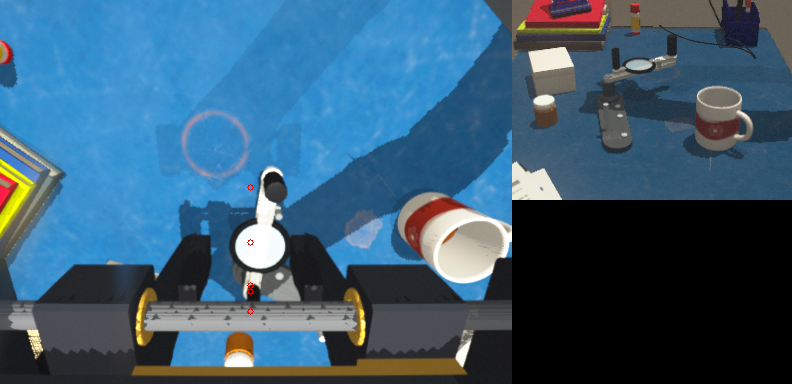

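The outer link is nearly folded back. The elbow grip is at (277,191) against a predicted (250,187), so the inner link moved a bit. The lens is at (260,245). I'll refit both angles with the top camera as well.

```bash
python3 - <<'E'
from h import *
p=np.load('p.npy'); f,T=wrist()
z=np.array([[277,191],[260.5,245.5]])
def g(x):
    q=p.copy(); q[3:5]=x; c,el,le,lg=geom(q); return (proj(f,T,[[*el,.125],[*le,.073]])-z).ravel()
r=least_squares(g,[2.,0.]); print(r.x,r.fun)
im=cv2.cvtColor(f['image'],cv2.COLOR_RGB2BGR)[150:310,190:340]
cv2.imwrite('pics/w3.png',cv2.resize(im,None,fx=3.7,fy=3.7,interpolation=cv2.INTER_CUBIC))
E
```

```text
[ 1.92612208 -0.00892086] [ 0.2907981  -1.82468167  0.29963404 -2.24782064]
```

View pics/w3.png

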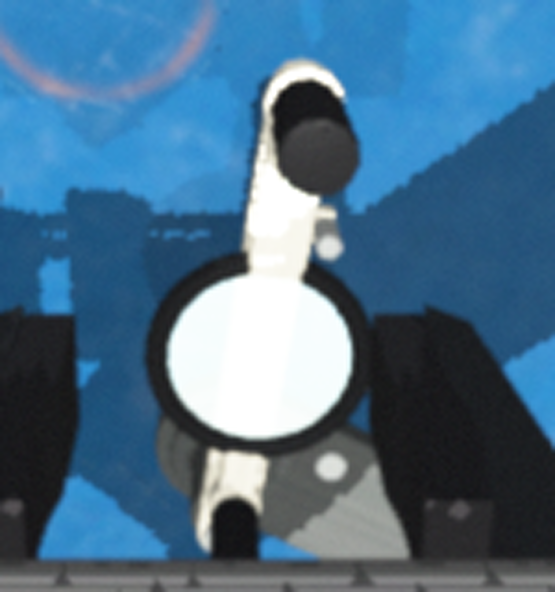

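The outer link lies on the inner one (fit qo ≈ 0), resting against the stop pin at (328,245). Next I'll swing the pair home by the elbow grip.

```bash
python3 - <<'E'
from h import *
p=np.load('p.npy'); p[3:5]=1.926,0; np.save('p2.npy',p); c,el,le,lg=geom(p); a=p[2]+p[3]
ctrl.line_to([*el,.2],[np.pi,0,wrap(a)],speed=.12)
print(ctrl.line_to([*el,.087],speed=.1,guard=8))
fingers.move_gripper(0,10); s=sense(); print(s['gripper_width']*88,s['ee_pos'],s['time'])
if 20<s['gripper_width']*88<24: swing(c,.16,np.linspace(a,p[2]+.12,10)[1:],0,.1,25)
E
```

```text
False
21.819418143267534 [ 0.51495141 -0.13063142  0.0872435 ] 19.0167
3.42 False r 0.1601 ang 3.419 F [-2.7  2.1  5.2] 10.0 19.5
3.22 False r 0.1605 ang 3.221 F [-3.8  0.8  7.3] 10.0 19.9
3.02 False r 0.161 ang 3.018 F [-6.3  2.8  9.6] 10.0 20.4
2.82 False r 0.1614 ang 2.816 F [-6.6  4.2  9.6] 10.0 20.9
2.62 False r 0.1617 ang 2.613 F [-5.2  5.2  6.6] 10.0 21.4
2.42 False r 0.162 ang 2.412 F [-3.8  6.5  5.2] 10.0 21.8
2.22 False r 0.1622 ang 2.212 F [-3.1  6.6  1.5] 10.0 22.3
2.02 False r 0.1623 ang 2.011 F [-2.   7.2  0.1] 10.0 22.8
1.82 False r 0.163 ang 1.809 F [-0.3  8.5 -0.7] 10.0 23.2
```

```bash
python3 - <<'E'
from h import *
p=np.load('p2.npy'); c=p[:2]; y=p[2]
for t in np.arange(y+.09,y-.1,-.025):
    swing(c,.162,[t],0,.03,12)
    F=sense()['contact_force'][:2]@e(t+np.pi/2); print('tan',round(F,1),round(t-y,3))
    if F>10: break
E
```

```text
1.79 False r 0.1631 ang 1.785 F [-0.2  6.4 -0.8] 10.0 23.5
tan -1.2 0.09
1.76 False r 0.1631 ang 1.762 F [-1.6  4.8 -1.5] 10.0 23.8
tan 0.7 0.065
1.74 False r 0.1632 ang 1.737 F [-1.8  5.3 -0.1] 10.0 24.1
tan 0.9 0.04
1.71 False r 0.1633 ang 1.712 F [-1.2  5.9 -1.5] 10.0 24.4
tan 0.4 0.015
1.69 False r 0.1633 ang 1.692 F [-3.9  5.9  2.3] 10.0 24.7
tan 3.2 -0.01
1.66 True r 0.1621 ang 1.693 F [-2.4 -0.6  8.4] 10.0 24.9
tan 2.4 -0.035
1.64 True r 0.162 ang 1.693 F [-2.7  0.2  6.4] 10.0 25.1
tan 2.7 -0.06
1.61 True r 0.162 ang 1.694 F [-2.2 -0.3  6.1] 10.0 25.4
tan 2.2 -0.085
```

The arm hit the stop at 1.693 rad, against a fitted home of 1.696. I'll release, retreat and check.

```bash
python3 - <<'E'
from h import *
p=np.load('p2.npy')
fingers.move_gripper(.5)
q=sense()['ee_pos']; ctrl.line_to([q[0],q[1],.28],speed=.15)
f,T=wrist(); w=cv2.cvtColor(f['image'],cv2.COLOR_RGB2BGR).copy()
cv2.imwrite('pics/w4.png',w)
ctrl.move_pose([.45,-.30,.35],[np.pi,0,wrap(p[2])])
t=cv2.cvtColor(eyes.grab_frame('top')['image'],cv2.COLOR_RGB2BGR)[100:260,200:360]
s=cv2.cvtColor(eyes.grab_frame('side')['image'],cv2.COLOR_RGB2BGR)[130:290,180:380]
cv2.imwrite('pics/f.png',np.hstack([cv2.resize(t,(360,360),interpolation=2),cv2.resize(s,(440,360),interpolation=2)]))
print(sense()['time'])
E
```

```text
29.1667
```

View pics/w4.png

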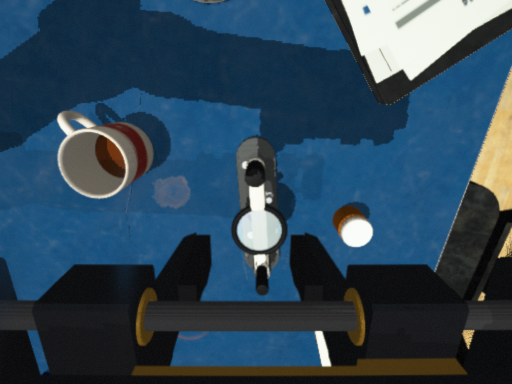

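View pics/f.png

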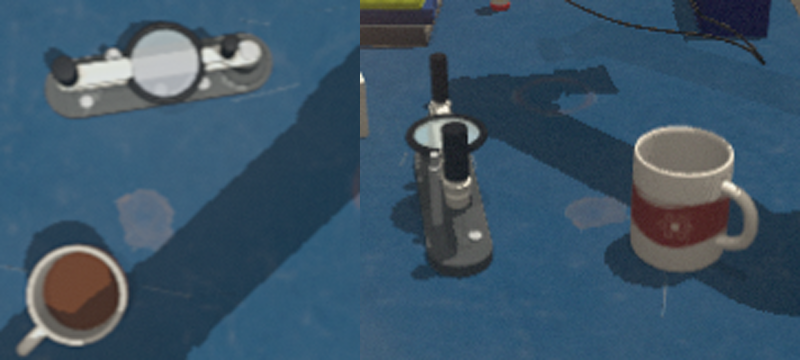

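The pair lies over the bar: elbow grip (66,70), lens (166,62), lens grip (230,45) in the crop. The mug rim is at (77,296), unmoved. One numeric check before handing in.

```bash
python3 - <<'E'
from h import *
p=np.load('p2.npy'); f=eyes.grab_frame('top'); T=f['cam_to_world']
z=np.array([[66,70],[166,62],[230,45]])/2.25+[200,100]
def g(x):
    q=p.copy(); q[3:5]=x; c,el,le,lg=geom(q); return (proj(f,T,[[*el,.125],[*le,.073],[*lg,.125]])-z).ravel()
r=least_squares(g,[0.,0.]); print(r.x,r.fun)
E
```

```text
[0.02444312 0.00941363] [-0.75508761 -0.25598417 -0.39514053  1.06582863  0.94273208 -0.72567257]
```

```bash
python3 -c "
from cell import sign_off; print(sign_off())"
```

```text
the job is handed in; nothing more can be done
None
```

The magnifier is folded away and handed in at about 29 s: outer link folded onto the inner link first, then the pair swung home against the stop; the mug did not move, and the inner link shifted about 0.16 rad towards home during the first fold but was still well swung out.

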